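Hold the dinner candle level over the dish for wick trimming

TASK

Draw the tall tapered candle straight up out of its candlestick, turn it from upright to level, and hold it there with its wick over the middle of the small open white dish, one to two hand's breadths above it, so that I can trim the wick and the clipping drops into the dish. Leave the candlestick standing where it is and do not disturb anything else. Finish while still holding the candle, raised and still: do not put it down or let it go.

Things in the scene. Friction and masses are not known exactly. Their poses are not given: they have to be found in the camera images.
- candle: Tall tapered pink wax candle, 40 to 85 g, standing loose and upright in the candlestick's socket (1.5 mm play all round, no catch). 180 mm long plus a 10 mm wick; 22 mm across for the lowest 30 mm, then tapering evenly to 16 mm at the top; same all round. Origin at the centre of its flat foot, which starts 75 mm above the work surface; z along its axis to the wick (up at the start).
- candle_grip (a point): A good grip: on the candle's axis, 122 mm from the foot (58 mm below the top of the wax), 18 mm thick there, 197 mm above the work surface at the start. A gripper tilted some 45 degrees off straight down keeps the candle's top clear of its body, and half a turn of the wrist about the finger direction then brings the candle level.
- candle_wick (a point): The wick of the tall candle: on its axis, 188 mm from the foot, near the wick's tip.
- candlestick: Brass candlestick holding the tall candle; loose, 0.55 to 0.9 kg, round: base 100 mm across, thin stem, 52 mm pan, socket cup 32 mm outside, 25 mm inside, 25 mm deep, rim 100 mm above its foot. Origin at the centre of its underside, z up. It, the dish and two bystanders swap places from run to run.
- socket_rim (a point): Centre of the mouth of the candlestick's socket, 100 mm above its foot.
- dish: The small open dish of white ceramic, round, 110 mm across the rim, 22 mm high, empty, loose. Origin at the centre of its underside.
- stub_stick: Bystander: a second candlestick just like the first, with a burnt-down stub fixed in it, 126 mm tall in all. Origin under its centre. Leave alone.
- jar_candle: Bystander: a candle in a white jar, 82 mm across, 90 mm high. Origin under its centre. Leave alone.
- matchbox: Bystander: a closed matchbox 36 x 56 x 16 mm lying flat. Origin under its centre. Leave alone.
- bud_vase: Bystander: a green glass bud vase, 66 mm across, 105 mm high. Origin under its centre. Leave alone.
- napkin_ring: Bystander: a wooden napkin ring standing on its rim, 48 mm across, 35 mm high. Origin under its centre. Leave alone.
- tumbler: Bystander: a glass tumbler, 70 mm across, 95 mm high. Origin under its centre. Leave alone.
Mind the look-alikes: they are no part of the job. What is shaped like the dish but black or blue is not meant.

How it is judged:
By the outcome, as a careful person would: the job done as asked, in the order asked, and still so for the second after the job is handed in, while the arm keeps its last pose, push and grip.
It also fails if it takes over 43 s, if anything falls off the work surface, if the arm or the gripper's body presses on something with over 40 N, if the wrist force passes 120 N, or if a joint passes its speed limit or range.

ROBOT

A 7-joint arm with a two-finger parallel gripper is mounted at the origin on the work surface. World frame = base frame: x ahead of the robot, y to its left, z up, the work surface at z = 0. Lengths are in mm, angles in rad, forces in N, time in s.
With the tool pointing down it reaches from about 425 to 950 mm from the base axis. Payload 4.7 kg.
Tool frame: the origin (TCP) lies between the finger pads; the fingertips stand 8 mm ahead of it and the grasp point (between the pads) lies 11 mm behind it; z points along the fingers, y is the line along which they close (so a half turn about z gives the same grasp; the last joint's range is limited). The gripper opens to 85 mm and grips with 20 to 120 N. Pads are 22 mm wide; open, the fingers measure 114 mm over their backs; the gripper's body (76 mm by 85 mm) begins 54 mm behind the grasp point. The pads swing forward as they close: fully open they stand 13 mm farther back than shut.
Start: joints at [1.269, 0.469, -0.049, 1.532, 0.024, 1.141, -0.082], TCP at [181.911, -650.043, 239.335] pointing down, gripper open.
Joint ranges: [-2.59, 2.59], [-0.33, 1.99], [-1.39, 1.29], [0.1, 2.45], [-1.04, 4.18], [0.21, 1.99], [-2.66, 2.66]. Speed limits (rad/s): [2.57, 2.57, 3.14, 3.14, 3.14, 3.14, 3.14].

INTERFACE

Orientations are given as a unit quaternion [w, x, y, z].
In Python, from rig import telemetry, cams, job gives the robot as it stands.
- The arm moves only by the tool carry_out, never from a script. Its argument "rows" is a list of rows, each a list of 7 numbers: the shift along the world's x, y, z in units of 60 mm (1.0 is 60 mm), then the turn, a rotation vector about the world's x, y, z in units of 5 degrees (1.0 is 5 degrees), then the opening, from 0 (shut) to 1 (fully open). In form: [[x, y, z, ax, ay, az, gripper], ...]. A call has exactly 5 rows; each row shifts and turns the commanded pose from where the row before left it; what a row does not reach is not made up. A row lasts 1/8 s, in which the tool goes at most 62.5 mm and 10.7 degrees, less where a joint would pass 70% of its speed; a pose out of reach is approached as far as the arm can. A call is refused whole if a number of a shift passes 1 or a number of a turn 1, either way. A call with a gripper value outside its range is refused whole. The fingers move at their own pace and stop on an object; "force" is the grip in N (left out, the last holds). Time passes only in rows, so rows that do not move let the fingers close, or fill a call up. It gives the time, the measured TCP pose, the force, the opening and the grip force at its end, in the units of the state.
- telemetry.observe(): the state, without advancing time (a new reading comes with each control period).
- cams.grab_frame(name): name is "side" or "top" or "wrist"; returns the picture (384x512x3 uint8, red, green, blue); there is no depth.
- cams.camera_params(name): a dict with "fovy" (degrees; the focal length in pixels is half the picture's height over the tangent of half this angle, whatever the lens; pixels are square), "cx", "cy" (the principal point, pixels), "dist" ([k1, k2, p1, p2, k3] as OpenCV has them; the pictures are not rectified), "cam_to_world" (4x4, takes a point from camera to world coordinates). Camera axes: x right, y up, looking along -z (the intrinsics and any distortion apply to the point x, -y, -z); pixel columns grow to the right and rows downward; lengths in mm; the calibration is good to about 2 mm. A picture is of the moment at which its call begins: read the wrist's pose just before it. camera_params takes no time and is no camera call; for the wrist camera it gives the pose at the moment of the call.
- job.finish_job(): hands the job in; it is judged then, once.
The state is a dict: "clock": time; "joint_pos": joint angles; "joint_velocities": joint speeds; "effort": joint torques, N m; "tcp_pos": TCP position; "eef_rot": TCP orientation; "contact_force": force on the tool from outside, world axes, zero at the start; "moment": the same for the moment, N m; "gripper_width": finger opening in mm; "finger_force": force on a finger pad.
Only numpy, scipy, OpenCV 4.12 (cv2) and the standard library are available. Lean on these libraries where they do the work, as an engineer would, in place of code of your own. Each camera call takes 0.05 s, during which the arm holds its last target. There are 200 camera calls.

## Working session

There is one attempt and no reset: what is moved stays moved. The work goes in short steps, Python scripts to look and compute and a tool call to move; the robot and the scene stay as the last step left them, time stands still between calls to the robot, and variables do not carry over. Pictures are saved under pics/ and viewed, at most 10 in all, crops included, and the job is handed in when it is done.

Besides the shell and the picture viewer there is one more tool, called after ">>>" as name([rows], argument=value, ...), one row to a line, values as JSON. carry_out: Moves the arm, as the interface text tells. Its arguments: {"type":"object","properties":{"rows":{"type":"array","items":{"type":"array","items":{"type":"number"}}},"force":{"type":"number"}},"required":["rows"]}

```bash
mkdir -p pics; cat > h.py <<'E'
import numpy as np, cv2
from rig import telemetry, cams, job
def K(p):
    f=192/np.tan(np.radians(p['fovy'])/2)
    return np.array([[f,0,p['cx']],[0,f,p['cy']],[0,0,1.]]),np.array(p['dist'],float)
def ray(p,uv):
    k,d=K(p); q=cv2.undistortPoints(np.array([[uv]],float),k,d)[0,0]
    T=np.array(p['cam_to_world']); return T[:3,3],T[:3,:3]@np.array([q[0],-q[1],-1])
def onz(p,uv,z):
    o,r=ray(p,uv); return o+r*(z-o[2])/r[2]
def proj(p,P):
    k,d=K(p); T=np.array(p['cam_to_world']); c=(np.atleast_2d(P)-T[:3,3])@T[:3,:3]
    return cv2.projectPoints((c*[1,-1,-1]).reshape(-1,1,3),np.zeros(3),np.zeros(3),k,d)[0][:,0]
E
python3 - <<'E'
from h import *
ims=[]
for n in ('top','side'):
    im=cams.grab_frame(n); cv2.imwrite(f'pics/{n}0.png',im[:,:,::-1]); p=cams.camera_params(n); print(n,np.round(p['cam_to_world'],2).tolist(),p['fovy'])
    cv2.imwrite(f'pics/{n}0b.png',cv2.resize(im[:,:,::-1],(800,600),interpolation=cv2.INTER_CUBIC))
s=telemetry.observe();print(s['tcp_pos'],s['eef_rot'],s['clock'])
E
```

```text
top [[-0.0, 0.99, -0.1, 467.69], [-1.0, -0.01, -0.04, -16.93], [-0.04, 0.1, 0.99, 906.1], [0.0, 0.0, 0.0, 1.0]] 57.84349675677979
side [[-0.99, 0.07, -0.09, 490.25], [-0.12, -0.7, 0.7, 539.87], [-0.01, 0.71, 0.7, 711.08], [0.0, 0.0, 0.0, 1.0]] 57.986535672489495
[ 181.73836609 -649.54209887  238.32773655] [-8.96608041e-04  9.90710102e-01  1.35987728e-01 -1.65910856e-04] 0.1
```

View pics/top0b.png

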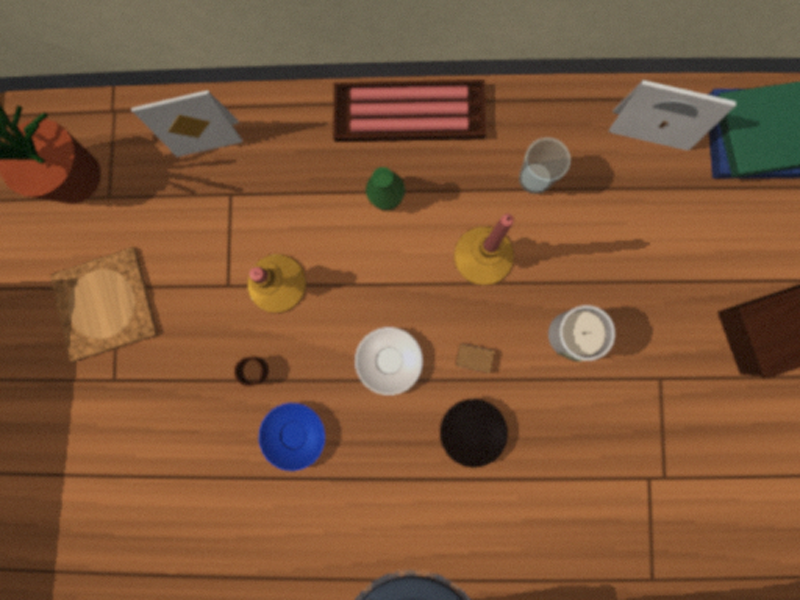

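View pics/side0b.png

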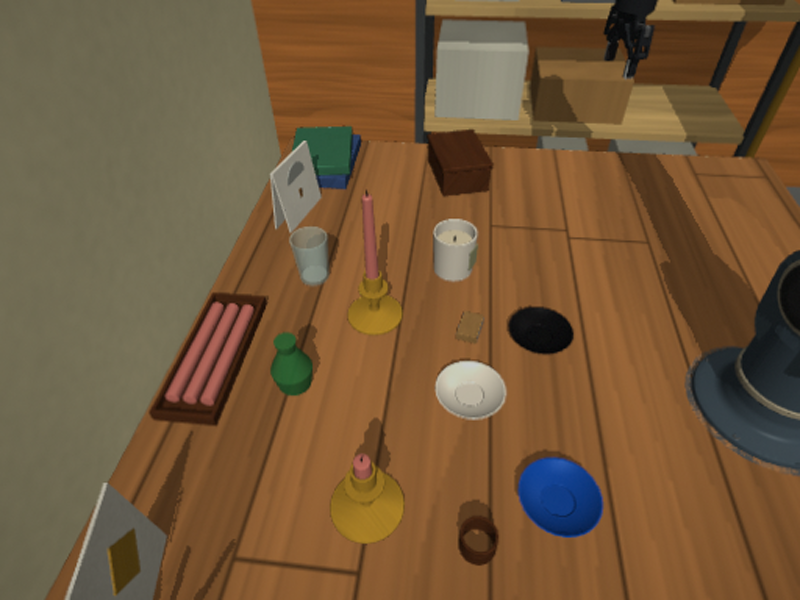

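Top view (800x600): candlestick base about (484,255), wick about (508,217), white dish about (389,361); the stub stick is at (276,283). Side view: wick tip (367,192), candle/socket junction (373,278), dish (471,390).

```bash
python3 - <<'E'
from h import *
t,s=cams.camera_params('top'),cams.camera_params('side')
q=lambda p,u,v,z,n: print(n,np.round(onz(p,(u*.64-.2,v*.64-.2),z),1))
q(t,484,255,4,'base top');q(t,508,217,258,'waxtop top')
q(s,375,316,4,'base side');q(s,367,193,264,'wick side');q(s,373,278,100,'rim side')
q(t,389,361,20,'dish top');q(s,471,388,20,'dish side')
for n,a in dict(stub=(262,272,120),jar=(587,333,90),vase=(384,175,105),tumb=(547,160,95),match=(477,358,16)).items(): q(t,*a,n)
# colour segment
im=cams.grab_frame('top');hsv=cv2.cvtColor(im,cv2.COLOR_RGB2HSV)
def blobs(m,nm):
    n,l,st,c=cv2.connectedComponentsWithStats(m.astype(np.uint8))
    for i in range(1,n):
        if st[i,4]>60: print(nm,st[i],np.round(c[i],1))
blobs((hsv[...,1]<60)&(hsv[...,2]>130)&(np.arange(384)[:,None]>150),'white')
blobs((hsv[...,0]>=20)&(hsv[...,0]<32)&(hsv[...,1]>180),'brass')
blobs(((hsv[...,0]<5)|(hsv[...,0]>170))&(hsv[...,1]<190)&(hsv[...,1]>80),'pink')
E
```

```text
base top [ 626.8 -124.8    4. ]
waxtop top [ 628.4 -124.5  258. ]
base side [ 624.9 -114.3    4. ]
wick side [ 624.2 -115.6  264. ]
rim side [ 623.  -110.9  100. ]
dish top [451.3  34.1  20. ]
dish side [450.9  36.1  20. ]
stub [584.5 216.4 120. ]
jar [ 492.5 -265.4   90. ]
vase [734.1  36.2 105. ]
tumb [ 757.6 -213.7   95. ]
match [ 455.4 -108.8   16. ]
white [ 351  196   43   35 1037] [373.4 212.6]
white [ 227  210   44   43 1451] [248.6 230.7]
pink [ 223   54   78   31 2093] [261.8  69. ]
pink [311 138  17  22 153] [319.  148.3]
```

```bash
cat >> h.py <<'E'
from scipy.spatial.transform import Rotation as Ro
def tool(az,th,flip=1):
    "approach a tilted th off down towards azimuth az; y = flip*tangent (deg)"
    A,T=np.radians([az,th]); h=np.array([np.cos(A),np.sin(A),0])
    z=h*np.sin(T)-np.array([0,0,np.cos(T)]); y=flip*np.array([-np.sin(A),np.cos(A),0])
    return Ro.from_matrix(np.c_[np.cross(y,z),y,z])
def state():
    s=telemetry.observe(); w,x,y,z=s['eef_rot']; return s,np.array(s['tcp_pos']),Ro.from_quat([x,y,z,w])
def delta(P,R):
    s,p,r=state(); d=(np.array(P)-p)/60; w=np.degrees((R*r.inv()).as_rotvec())/5
    print('t',round(s['clock'],2),'tcp',p.round(1),'need shift',d.round(2),'turn',w.round(2),'q',np.round(s['joint_pos'],2),'w',round(float(s['gripper_width']),1),'F',np.round(s['contact_force'],1),np.round(s['finger_force'],1))
E
python3 - <<'E'
from h import *
R=tool(-11,50,-1); a=R.as_matrix()[:,2]; G=np.array([626,-121,197.])
delta(G-a*119,R)
E
```

```text
t 0.15 tcp [ 181.8 -649.6  238.5] need shift [5.91 9.1  0.58] turn [  0.39 -10.08  -4.99] q [ 1.27  0.47 -0.05  1.53  0.02  1.14 -0.08] w 85.3 F [0.6 0.2 0.9] 0.0
```

>>> carry_out([
  [0.4,0.6,0.4,0.03,-0.67,-0.33,1],
  [0.4,0.6,0.4,0.03,-0.67,-0.33,1],
  [0.4,0.6,0.4,0.03,-0.67,-0.33,1],
  [0.4,0.6,0.4,0.03,-0.67,-0.33,1],
  [0.4,0.6,0.4,0.03,-0.67,-0.33,1],
])

```text
clock: 0.78
tcp_pos: [302.5, -468.7, 359.9]
eef_rot: [0.013, 0.987, 0.063, 0.146]
contact_force: [0.7, -0.2, 0.8]
gripper_width: 85.0
finger_force: 0.0
```

>>> carry_out([
  [0.4,0.6,0,0.03,-0.67,-0.33,1],
  [0.4,0.6,0,0.03,-0.67,-0.33,1],
  [0.4,0.6,0,0.03,-0.67,-0.33,1],
  [0.4,0.6,0,0.03,-0.67,-0.33,1],
  [0.4,0.6,0,0.03,-0.67,-0.33,1],
])

```text
clock: 1.4
tcp_pos: [422.3, -288.7, 359.2]
eef_rot: [0.026, 0.957, -0.012, 0.287]
contact_force: [0.3, 0.1, 0.8]
gripper_width: 85.7
finger_force: 0.0
```

```bash
python3 - <<'E'
from h import *
R=tool(-11,50,-1); a=R.as_matrix()[:,2]; G=np.array([626,-121,197.])
delta(G-a*119,R)
E
```

```text
t 1.4 tcp [ 422.3 -288.7  359.2] need shift [ 1.9   3.09 -1.43] turn [ 0.12 -3.35 -1.68] q [ 1.06 -0.09 -0.33  2.06 -0.54  0.75 -0.55] w 85.7 F [0.3 0.1 0.8] 0.0
```

>>> carry_out([
  [0.38,0.62,-0.28,0.03,-0.67,-0.34,1],
  [0.38,0.62,-0.28,0.03,-0.67,-0.34,1],
  [0.38,0.62,-0.28,0.03,-0.67,-0.34,1],
  [0.38,0.62,-0.28,0.03,-0.67,-0.34,1],
  [0.38,0.62,-0.28,0.03,-0.67,-0.34,1],
])

```text
clock: 2.02
tcp_pos: [514.6, -134.6, 308.3]
eef_rot: [0.034, 0.917, -0.07, 0.39]
contact_force: [0.2, -0.9, 1.0]
gripper_width: 85.0
finger_force: 0.0
```

```bash
python3 - <<'E'
from h import *
R=tool(-11,50,-1); a=R.as_matrix()[:,2]; G=np.array([626,-121,197.])
delta(G-a*119,R)
ims=[];G0=np.array([626,-121,0.])
for n in ('wrist','side'):
    p=cams.camera_params(n); im=np.ascontiguousarray(cams.grab_frame(n)[:,:,::-1]); cv2.imwrite(f'pics/{n}1.png',im)
    print(n,proj(p,[G0+[0,0,z] for z in (0,100,197,255,265)]).round(0).tolist())
cv2.imwrite('pics/w1.png',cv2.resize(cv2.imread('pics/wrist1.png'),(800,600)))
E
```

```text
t 2.02 tcp [ 514.6 -134.6  308.3] need shift [ 0.37  0.52 -0.58] turn [-0.04 -0.77 -0.42] q [ 1.36 -0.13 -1.04  2.27 -0.99  0.23 -0.55] w 85.0 F [ 0.2 -0.9  1. ] 0.0
wrist [[227.0, 256.0], [222.0, 229.0], [215.0, 186.0], [209.0, 147.0], [207.0, 139.0]]
side [[240.0, 201.0], [238.0, 175.0], [236.0, 145.0], [235.0, 125.0], [234.0, 122.0]]
```

View pics/w1.png

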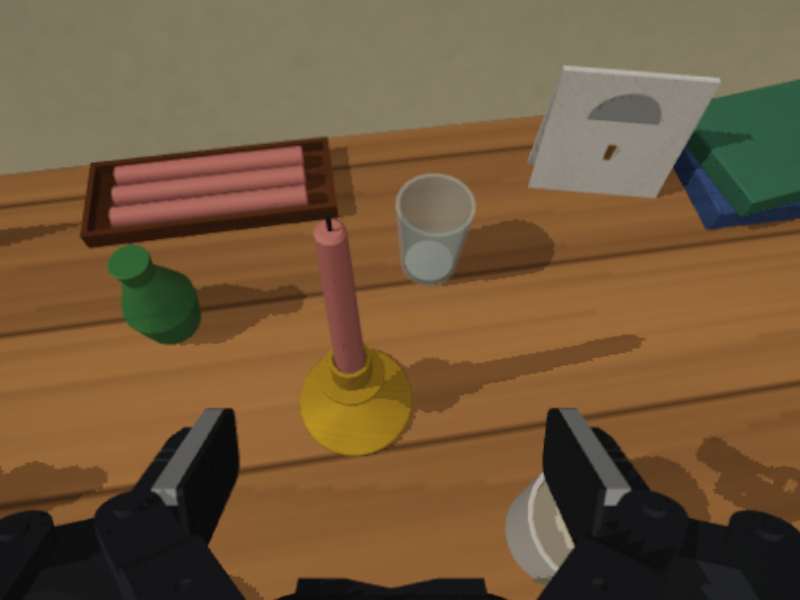

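The wrist view shows the candle at wick (328,222), socket (352,365) and base (356,398), which agrees with the predicted position within about 2 mm. The arm is near its j5 and j6 limits, so I'll fit a kinematic model to plan around them.

```bash
cat > kin.py <<'E'
from h import *
from scipy.optimize import least_squares
import itertools
D=[([1.269,.469,-.049,1.532,.024,1.141,-.082],[181.911,-650.043,239.335],[0,.9907,.136,0]),
   ([1.06,-.09,-.33,2.06,-.54,.75,-.55],[422.3,-288.7,359.2],[.026,.957,-.012,.287])]
s=telemetry.observe(); D.append((list(s['joint_pos']),list(s['tcp_pos']),list(s['eef_rot'])))
def fk(q,sg,L):
    r=Ro.identity(); p=np.array([0,0,L[0]]); 
    for i,(ax,l,off) in enumerate(zip('zyzyzyz',[0,0,L[1],0,L[2],0,L[3]],[0,0,L[4],0,L[5],0,0])):
        r=r*Ro.from_euler(ax,sg[i]*q[i])
        p=p+r.apply([off,0,l])
    return p,r
if __name__=='__main__':
    best=[]
    for sg in itertools.product([1,-1],repeat=3):
      for off in (0,np.pi/2,-np.pi/2,np.pi):
        s7=[-1,1,sg[0],1,sg[1],1,sg[2]]
        e=0
        for q,p,w in D:
            r=fk(q,s7,[0]*6)[1]*Ro.from_euler('z',off); e+=(r.inv()*Ro.from_quat([w[1],w[2],w[3],w[0]])).magnitude()
        best.append((e,s7,off))
    best.sort(key=lambda b:b[0]); print(best[:3])
    s7=best[0][1]
    f=lambda L: np.concatenate([fk(q,s7,L)[0]-p for q,p,_ in D])
    for m in (4,6):
        o=least_squares(lambda L:f(np.r_[L,np.zeros(6-m)]),[300]*4+[0]*(m-4)); print(o.x.round(1),o.fun.round(1))
E
python3 kin.py
```

```text
[(0.005450731187552406, [-1, 1, -1, 1, -1, 1, -1], 1.5707963267948966), (2.158859198158191, [-1, 1, 1, 1, -1, 1, 1], 1.5707963267948966), (2.3393541684032, [-1, 1, -1, 1, -1, 1, 1], 3.141592653589793)]
[236.6 507.6 489.  230.1] [ 41.2  14.2  16.2  12.4  11.9  -1.4   0.4  14.8 -14.8]
[174.6 522.1 418.9 232.1  50.9 -29.7] [41.1 13.5 -1.6  1.   5.2  5.1 -0.4 -2.1 -3.5]
```

```bash
cat > kin2.py <<'E'
from kin import *
SG=[-1,1,-1,1,-1,1,-1]
def fk2(q,L):  # L: d1,x1, y1,l1,y2,l2,y3,l3
    d1,x1,y1,l1,y2,l2,y3,l3=L
    r=Ro.identity(); p=np.zeros(3)
    offs=[[x1,0,d1],[0,0,0],[0,y1,l1],[0,0,0],[0,y2,l2],[0,0,0],[0,y3,l3]]
    # lateral offsets: y1 fixed to the j2 frame, y2 to the j4 frame, y3 to the j6 frame
    for i,ax in enumerate('zyzyzyz'):
        r=r*Ro.from_euler(ax,SG[i]*q[i])
        if i==0: p=p+r.apply([x1,0,d1])
        if i==1: p=p+r.apply([0,y1,l1])
        if i==3: p=p+r.apply([0,y2,l2])
        if i==5: p=p+r.apply([0,y3,l3])
    return p,r*Ro.from_euler('z',np.pi/2)
if __name__=='__main__':
    for sy in (1,-1):
        x0=np.array([81,81,192.5*sy,400,-168.5*sy,400,136*sy,280]); x0[0]=317
        o=least_squares(lambda L:np.concatenate([fk2(q,L)[0]-p for q,p,_ in D]+[(L-x0)/200]),x0); print(o.x.round(1),o.fun[:9].round(2))
E
python3 kin2.py
```

```text
[ 2.430e+02 -4.000e-01 -2.990e+01  5.495e+02 -1.440e+01  4.695e+02
  1.900e+00  2.977e+02] [ 0.17  0.02  0.25 -0.24 -0.3  -0.77  0.15  0.2   0.52]
[ 2.431e+02 -3.000e-01 -3.000e+01  5.495e+02 -1.430e+01  4.694e+02
  1.800e+00  2.978e+02] [ 0.16  0.02  0.26 -0.21 -0.29 -0.78  0.13  0.21  0.53]
```

```bash
cat > plan.py <<'E'
from kin2 import *
L=[243,0,-30,549.5,-14.4,469.5,1.9,297.7]
lo=np.array([-2.59,-.33,-1.39,.1,-1.04,.21,-2.66]);hi=np.array([2.59,1.99,1.29,2.45,4.18,1.99,2.66])
def ik(P,R,q0,reg=.02):
    def f(q):
        p,r=fk2(q,L); return np.r_[(p-P)/5,(R.inv()*r).as_rotvec()*50,reg*(q-q0)]
    o=least_squares(f,np.clip(q0,lo+.02,hi-.02),bounds=(lo+.01,hi-.01)); p,r=fk2(o.x,L)
    return o.x,np.linalg.norm(p-P),np.degrees((R.inv()*r).magnitude()),np.min(np.r_[o.x-lo,hi-o.x])
E
python3 - <<'E'
from plan import *
rng=np.random.default_rng(0)
def search(name,P,R,n=25):
    c=[ik(P,R,rng.uniform(lo,hi)) for _ in range(n)]
    c=[x for x in c if x[1]<1 and x[2]<.5]; c.sort(key=lambda x:-x[3])
    print(name,len(c),[(x[0].round(2).tolist(),round(x[3],2)) for x in c[:2]])
G=np.array([626,-121,200.]); d=np.array([451,35,160.])
for az in (-30,-11,10):
  for th in (45,50):
    R=tool(az,th,-1);a=R.as_matrix()[:,2]
    search(f'pre {az} {th}',G-a*90,R); search(f'grasp {az} {th}',G+a*11,R)
for az in (-60,-30,0,30,60):
  for th in (40,45):
    R=tool(az,th,1);a=R.as_matrix()[:,2];h=np.array([np.cos(np.radians(az)),np.sin(np.radians(az)),0])
    search(f'final {az} {th}',d+66*h+11*a,R)
E
```

```text
pre -30 45 0 []
grasp -30 45 14 [([-0.11, 0.29, 0.06, 2.18, 1.62, 0.38, 2.65], np.float64(0.01)), ([-0.54, 0.32, 0.58, 2.21, 1.66, 0.22, 2.56], np.float64(0.01))]
pre -30 50 14 [([-1.34, 0.13, 1.28, 2.35, 1.56, 0.35, 2.65], np.float64(0.01)), ([-1.34, 0.13, 1.28, 2.35, 1.56, 0.35, 2.65], np.float64(0.01))]
grasp -30 50 9 [([0.11, 0.31, -0.22, 2.21, 1.86, 0.53, 2.43], np.float64(0.23)), ([0.17, 0.32, -0.29, 2.21, 1.86, 0.56, 2.45], np.float64(0.21))]
pre -11 45 0 []
grasp -11 45 8 [([0.45, 0.3, -0.42, 2.19, 2.1, 0.22, 2.58], np.float64(0.01)), ([-0.57, 0.33, 0.78, 2.26, 3.97, 0.22, 0.59], np.float64(0.01))]
pre -11 50 9 [([1.13, 0.15, -1.11, 2.3, 2.05, 0.24, 2.65], np.float64(0.01)), ([1.03, 0.12, -1.0, 2.31, 2.1, 0.22, 2.58], np.float64(0.01))]
grasp -11 50 15 [([0.69, 0.37, -0.71, 2.22, 2.3, 0.39, 2.44], np.float64(0.18)), ([-0.73, 0.43, 1.01, 2.31, 3.84, 0.41, 0.66], np.float64(0.14))]
pre 10 45 7 [([1.15, 0.17, -0.87, 2.19, -1.03, 0.26, -0.13], np.float64(0.01)), ([1.15, 0.17, -0.87, 2.19, -1.03, 0.26, -0.13], np.float64(0.01))]
grasp 10 45 3 [([1.25, 0.7, -1.32, 2.11, 1.61, 0.35,
[... 1020 characters left out ...]
-1.22, 2.43, 2.07, 0.65, -0.53], np.float64(0.02)), ([0.64, 0.35, -1.0, 2.44, 2.16, 0.53, -0.68], np.float64(0.01))]
final 30 40 3 [([1.04, 0.53, -1.31, 2.35, 1.76, 0.22, 0.35], np.float64(0.01)), ([1.04, 0.53, -1.31, 2.35, 1.76, 0.22, 0.35], np.float64(0.01))]
final 30 45 16 [([0.46, 0.26, -0.55, 2.43, 3.93, 0.3, -1.91], np.float64(0.02)), ([0.72, 0.32, -0.85, 2.41, 3.67, 0.23, -1.62], np.float64(0.02))]
final 60 40 11 [([1.11, 0.67, -1.32, 2.25, 0.2, 0.29, 2.42], np.float64(0.07)), ([1.08, 0.62, -1.27, 2.25, 0.0, 0.28, 2.61], np.float64(0.05))]
final 60 45 19 [([0.92, 0.47, -0.97, 2.29, -1.03, 0.37, -2.65], np.float64(0.01)), ([1.14, 0.71, -1.32, 2.28, 0.02, 0.22, 2.65], np.float64(0.01))]
```

```bash
cat > scan.py <<'E'
from plan import *
rng=np.random.default_rng(1)
def search(P,R,n=6):
    best=None
    for _ in range(n):
        x=ik(P,R,np.array([rng.uniform(-.6,1),.4,rng.uniform(-1,.8),1.9,rng.choice([0,1.57,3]),1,rng.uniform(-2,2)]),.3)
        x2=ik(P,R,x[0],.0)
        if x2[1]<1 and x2[2]<.5 and (best is None or x2[3]>best[3]): best=x2
    return best
G=np.array([626,-121,200.]); d=np.array([451,35,160.])
o=lambda b: 'none' if b is None else f"{b[0].round(2).tolist()} m{b[3]:.2f}"
for az in range(-180,180,30):
  for fl in (1,-1):
    R=tool(az,48,fl);a=R.as_matrix()[:,2];h=np.array([np.cos(np.radians(az)),np.sin(np.radians(az)),0])
    R2=tool(az,42,fl);a2=R2.as_matrix()[:,2]
    print(az,fl,'| pre',o(search(G-a*90,R)),'| grasp',o(search(G+a*11,R)),'| final',o(search(d+66*h+11*a2,R2)))
E
timeout 500 python3 scan.py
```

```text
-180 1 | pre none | grasp [-0.07, 0.89, 0.32, 1.15, -0.07, 1.95, -1.32] m0.04 | final [0.02, 0.51, -0.2, 1.9, -0.03, 1.46, -1.75] m0.53
-180 -1 | pre none | grasp [0.15, 0.88, -0.12, 1.13, 0.13, 1.97, 1.61] m0.02 | final [0.24, 0.56, -0.5, 1.89, 0.07, 1.47, 1.25] m0.52
-150 1 | pre [-0.46, 1.04, 0.98, 1.02, -0.16, 1.96, -0.63] m0.03 | grasp [-0.37, 0.89, 0.64, 1.3, 0.06, 1.73, -0.82] m0.26 | final [-0.16, 0.5, -0.12, 1.93, 0.22, 1.45, -1.44] m0.52
-150 -1 | pre [-0.3, 0.92, 0.53, 1.0, 0.1, 1.97, 2.29] m0.02 | grasp [-0.09, 0.81, 0.11, 1.27, 0.32, 1.8, 2.06] m0.19 | final [0.08, 0.54, -0.43, 1.91, 0.31, 1.5, 1.57] m0.49
-120 1 | pre [-0.43, 0.72, 0.37, 1.33, 0.42, 1.65, -0.69] m0.34 | grasp [-0.54, 0.77, 0.64, 1.53, 0.3, 1.39, -0.59] m0.60 | final [0.18, 0.55, -0.69, 1.98, 0.66, 1.5, -1.39] m0.47
-120 -1 | pre [0.07, 0.77, -0.53, 1.28, 0.83, 1.91, 2.14] m0.08 | grasp [0.17, 0.76, -0.51, 1.47, 0.85, 1.74, 2.09] m0.25 | final [0.19, 0.56, -0.71, 1.98, 0.67, 1.51, 1.74] m0.47
-90 1 | pre [-0.38, 0.49, 0.07, 1.68, 0.77, 1.37, -0.64] m0.62 | grasp [-0.26, 0.55, 0.07, 1.77, 0.86, 1.2, -0.68
[... 1989 characters left out ...]
1.3, 0.58] m0.50 | final [0.86, 0.54, -0.94, 2.14, -0.47, 0.72, 0.36] m0.31
120 1 | pre [0.66, 0.91, -0.58, 1.03, -0.19, 1.86, -2.48] m0.13 | grasp [0.22, 0.79, 0.2, 1.33, -0.6, 1.76, -2.08] m0.23 | final [-0.15, 0.43, 0.26, 2.07, -0.72, 1.26, -2.06] m0.32
120 -1 | pre [0.71, 0.94, -0.71, 1.02, -0.11, 1.86, 0.6] m0.13 | grasp [0.55, 0.82, -0.37, 1.3, -0.32, 1.66, 0.8] m0.33 | final [0.78, 0.63, -0.94, 2.0, -0.2, 1.05, 0.51] m0.45
150 1 | pre none | grasp [0.38, 0.89, -0.31, 1.14, -0.09, 1.91, -2.01] m0.08 | final [0.2, 0.5, -0.29, 1.94, -0.27, 1.34, -2.05] m0.51
150 -1 | pre none | grasp [0.41, 0.9, -0.37, 1.14, -0.06, 1.91, 1.1] m0.08 | final [0.51, 0.6, -0.71, 1.92, -0.1, 1.32, 0.88] m0.53
```

```bash
python3 - <<'E'
from h import *
delta([500,-50,350],tool(-30,0,1)) ; 
y=np.radians(-50); 
R=Ro.from_matrix(np.array([[-np.sin(y)*-1*-1,np.cos(y),0],[0,0,0],[0,0,0]])) if 0 else tool(-140,0,1)
delta([500,-50,350],R)
s,p,r=state()
R2=tool(-90,50,1);a=R2.as_matrix()[:,2]
print('W2',(np.array([626,-122,197])-a*100).round(1), ((np.array([626,-122,197])-a*100-[500,-50,350])/60).round(2), (np.degrees((R2*R.inv()).as_rotvec())/5).round(2))
E
```

```text
t 2.12 tcp [ 515.  -132.6  308.2] need shift [-0.25  1.38  0.7 ] turn [-11.95   4.36  29.39] q [ 1.37 -0.13 -1.06  2.27 -0.98  0.23 -0.56] w 85.4 F [-0.6 -1.6  0.6] 0.0
t 2.12 tcp [ 515.  -132.6  308.2] need shift [-0.25  1.38  0.7 ] turn [-2.45  9.16  9.14] q [ 1.37 -0.13 -1.06  2.27 -0.98  0.23 -0.56] w 85.4 F [-0.6 -1.6  0.6] 0.0
W2 [626.  -45.4 261.3] [ 2.1   0.08 -1.48] [-9.34  4.36  9.34]
```

>>> carry_out([
  [-0.03,0.14,0.14,-0.24,0.92,0.91,1],
  [-0.03,0.14,0.14,-0.24,0.92,0.91,1],
  [-0.03,0.14,0.14,-0.24,0.92,0.91,1],
  [-0.03,0.14,0.14,-0.24,0.92,0.91,1],
  [-0.03,0.14,0.14,-0.24,0.92,0.91,1],
])

```text
clock: 2.75
tcp_pos: [504.2, -97.9, 351.8]
eef_rot: [0.021, 0.969, 0.138, 0.202]
contact_force: [0.6, 0.0, -0.5]
gripper_width: 85.4
finger_force: 0.0
```

>>> carry_out([
  [-0.03,0.14,0,-0.24,0.92,0.91,1],
  [-0.03,0.14,0,-0.24,0.92,0.91,1],
  [-0.03,0.14,0,-0.24,0.92,0.91,1],
  [-0.03,0.14,0,-0.24,0.92,0.91,1],
  [-0.03,0.14,0,-0.24,0.92,0.91,1],
])

```text
clock: 3.38
tcp_pos: [496.4, -55.8, 349.9]
eef_rot: [0.001, 0.942, 0.336, -0.003]
contact_force: [0.2, -0.8, 0.2]
gripper_width: 85.5
finger_force: 0.0
```

```bash
python3 - <<'E'
from h import *
R2=tool(-90,50,1);a=R2.as_matrix()[:,2]
delta(np.array([626,-122,197])-a*100,R2)
E
```

```text
t 3.38 tcp [496.4 -55.8 349.9] need shift [ 2.16  0.17 -1.48] turn [-9.26  4.39  9.48] q [ 1.07  0.31 -1.28  1.73  0.31  1.33 -1.16] w 85.5 F [ 0.2 -0.8  0.2] 0.0
```

>>> carry_out([
  [0.22,0.06,-0.05,-0.93,0.44,0.95,1],
  [0.22,0.06,-0.05,-0.93,0.44,0.95,1],
  [0.22,0.06,-0.05,-0.93,0.44,0.95,1],
  [0.22,0.06,-0.05,-0.93,0.44,0.95,1],
  [0.22,0.06,-0.05,-0.93,0.44,0.95,1],
])

```text
clock: 4.0
tcp_pos: [563.3, -37.1, 334.8]
eef_rot: [0.159, 0.828, 0.513, -0.159]
contact_force: [-0.6, 0.2, 0.1]
gripper_width: 85.2
finger_force: 0.0
```

>>> carry_out([
  [0.22,-0.02,-0.24,-0.93,0.44,0.95,0.75],
  [0.22,-0.02,-0.24,-0.93,0.44,0.95,0.75],
  [0.22,-0.02,-0.24,-0.93,0.44,0.95,0.75],
  [0.22,-0.02,-0.24,-0.93,0.44,0.95,0.75],
  [0.22,-0.02,-0.24,-0.93,0.44,0.95,0.75],
])

```text
clock: 4.62
tcp_pos: [629.2, -42.8, 262.7]
eef_rot: [0.301, 0.638, 0.642, -0.3]
contact_force: [-0.4, 0.5, -0.2]
gripper_width: 64.4
finger_force: 0.0
```

```bash
python3 - <<'E'
from h import *
R2=tool(-90,50,1);a=R2.as_matrix()[:,2]
delta(np.array([626,-122,197])-a*100,R2)
G0=np.array([626,-122,0.])
p=cams.camera_params('wrist'); im=cams.grab_frame('wrist'); np.save('w2.npy',im); import pickle; pickle.dump(p,open('w2.p','wb'))
print(proj(p,[G0+[0,0,z] for z in (0,100,197,255,265)]).round(1).tolist())
cv2.imwrite('pics/w2.png',cv2.resize(im[:,:,::-1],(800,600)))
E
```

```text
t 4.62 tcp [629.2 -42.8 262.7] need shift [-0.05 -0.04 -0.02] turn [ 0.06 -0.02 -0.06] q [ 0.27  0.71 -0.96  1.63  1.19  1.83 -0.9 ] w 64.4 F [-0.4  0.5 -0.2] 0.0
[[246.0, 7.4], [245.2, 92.9], [244.3, 200.7], [243.6, 281.1], [243.5, 296.5]]
```

View pics/w2.png

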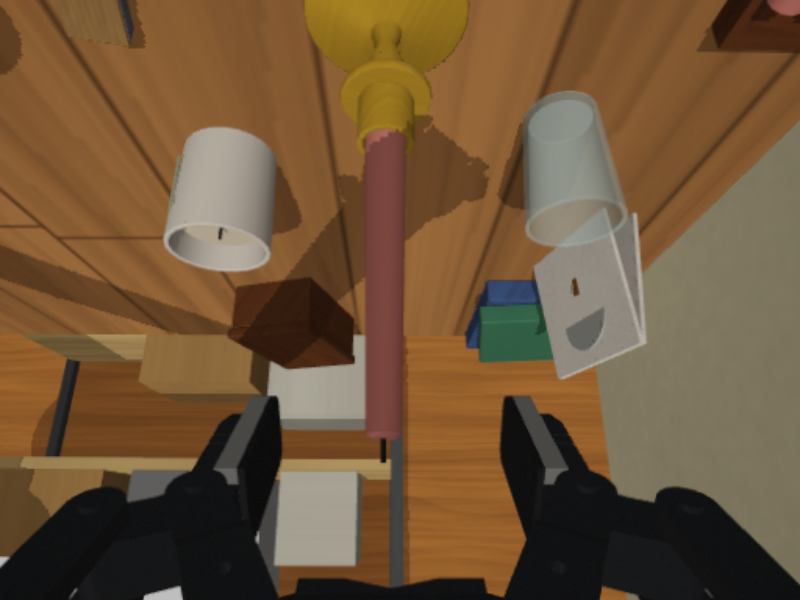

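The wrist view shows the candle centred at u≈384 (800 scale), wick tip at (384,460), between the fingers (280 to 503). I'll refine x by fitting the edges.

```bash
python3 - <<'E'
from h import *
import pickle
im=np.load('w2.npy');p=pickle.load(open('w2.p','rb'))
hsv=cv2.cvtColor(im,cv2.COLOR_RGB2HSV).astype(int); m=((hsv[...,0]<5)|(hsv[...,0]>168))&(hsv[...,1]>70)
m[:, :215]=0; m[:,285:]=0
rows=[(v,np.where(m[v])[0].min(),np.where(m[v])[0].max()) for v in range(100,275,15) if m[v].sum()>10]
print(rows)
from scipy.optimize import least_squares
vv=np.array([r[0] for r in rows]);uu=np.array([(r[1]+r[2])/2 for r in rows])
for y in (-118,-122,-126):
    def f(x):
        P=proj(p,[[x[0],y,z] for z in range(90,270,10)]); return np.interp(vv,P[:,1],P[:,0])-uu
    o=least_squares(f,[626.]); 
    P=proj(p,[[o.x[0],y,z] for z in (100,255,265)]); print(y,o.x,o.fun.round(1),P.round(1).tolist())
R2=tool(-90,50,1);a=R2.as_matrix()[:,2]
delta(np.array([627,-122,197])+a*11,R2)
print('finger mid ray at depth:',R2.as_matrix()[:,1], proj(p,np.array(telemetry.observe()['tcp_pos'])).round(1))
print(vv[np.argmax(vv)], np.where(m[:,240:252].sum(1)>4)[0][[0,-1]])
E
```

```text
[(100, np.int64(235), np.int64(258)), (115, np.int64(234), np.int64(258)), (130, np.int64(234), np.int64(258)), (145, np.int64(234), np.int64(258)), (160, np.int64(235), np.int64(257)), (175, np.int64(235), np.int64(257)), (190, np.int64(235), np.int64(257)), (205, np.int64(235), np.int64(257)), (220, np.int64(235), np.int64(256)), (235, np.int64(235), np.int64(256)), (250, np.int64(235), np.int64(256)), (265, np.int64(235), np.int64(256))]
-118 [627.10737213] [-0.   0.4  0.2  0.1  0.  -0.1 -0.2 -0.3  0.1  0.  -0.1 -0.2] [[246.5, 89.8], [245.2, 280.3], [245.1, 295.9]]
-122 [627.07711649] [-0.   0.4  0.2  0.1  0.  -0.1 -0.2 -0.3  0.1  0.  -0.1 -0.2] [[246.5, 92.9], [245.2, 281.2], [245.1, 296.5]]
-126 [627.04686082] [-0.   0.4  0.2  0.1  0.  -0.1 -0.2 -0.3  0.1  0.  -0.1 -0.2] [[246.5, 95.9], [245.2, 281.9], [245.1, 297.1]]
t 4.67 tcp [628.7 -41.8 258.7] need shift [-0.03 -1.48 -1.15] turn [ 0.07 -0.1  -0.12] q [ 0.27  0.72 -0.96  1.63  1.19  1.83 -0.9 ] w 63.8 F [ 0.5  0.2 -3.8] 0.0
finger mid ray at depth: [ 1.00000000e+00  1.66533454e-16 -5.55111512e-17] [[247.5 265.3]]
265 [ 84 280]
```

>>> carry_out([
  [0,-0.3,-0.23,0,0,0,0.6],
  [0,-0.3,-0.23,0,0,0,0.6],
  [0,-0.3,-0.23,0,0,0,0.6],
  [0,-0.3,-0.23,0,0,0,0.6],
  [0,-0.28,-0.22,0,0,0,0.6],
])

```text
clock: 5.3
tcp_pos: [627.9, -132.7, 195.2]
eef_rot: [0.299, 0.64, 0.642, -0.298]
contact_force: [-0.6, 0.3, 0.1]
gripper_width: 51.5
finger_force: 0.0
```

```bash
python3 - <<'E'
from h import *
R2=tool(-90,50,1);a=R2.as_matrix()[:,2]
p=cams.camera_params('wrist'); im=cams.grab_frame('wrist')
delta(np.array([627,-122,197])+a*11,R2)
cv2.imwrite('pics/w3.png',cv2.resize(im[:,:,::-1],(800,600)))
im=cams.grab_frame('side'); cv2.imwrite('pics/s3.png',cv2.resize(im[60:260,120:390,::-1],(800,592)))
E
```

```text
t 5.35 tcp [ 626.9 -135.5  193.3] need shift [ 0.    0.09 -0.06] turn [-0.   -0.03  0.01] q [ 0.4   0.76 -0.92  1.73  1.28  1.69 -0.92] w 51.3 F [ 0.2 -2.4 -1.9] 0.0
```

View pics/w3.png

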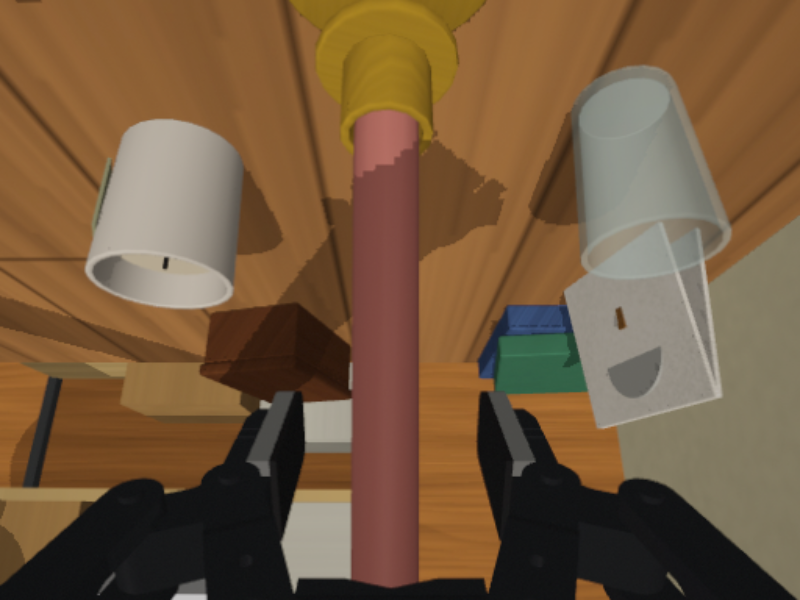

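View pics/s3.png

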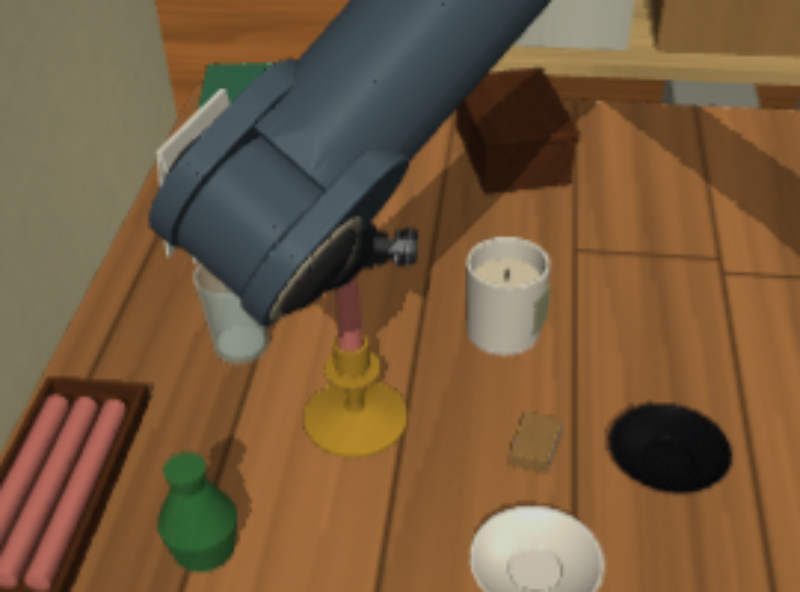

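>>> carry_out([
  [-0.02,0.09,-0.06,0,0,0,0.5],
  [0,0,0,0,0,0,0.3],
  [0,0,0,0,0,0,0.2],
  [0,0,0,0,0,0,0.1],
  [0,0,0,0,0,0,0],
], force=50)

```text
clock: 6.02
tcp_pos: [627.2, -124.8, 192.8]
eef_rot: [0.299, 0.64, 0.643, -0.297]
contact_force: [-0.3, 0.7, 2.4]
gripper_width: 16.7
finger_force: 49.0
```

>>> carry_out([
  [0,0,0,0,0,0,0],
  [0,0,0,0,0,0,0],
  [0,0,0,0,0,0,0],
  [0,0,0,0,0,0,0],
  [0,0,0,0,0,0,0],
])

```text
clock: 6.65
tcp_pos: [627.2, -125.2, 192.7]
eef_rot: [0.299, 0.64, 0.642, -0.297]
contact_force: [-0.4, 2.0, 5.4]
gripper_width: 16.4
finger_force: 49.2
```

```bash
python3 - <<'E'
from h import *
R2=tool(-90,50,1);a=R2.as_matrix()[:,2]
delta(np.array([626,-122,197])+a*11,R2)
E
```

```text
t 6.65 tcp [ 627.2 -125.2  192.7] need shift [-0.02 -0.09 -0.05] turn [-0.02  0.01 -0.05] q [ 0.39  0.76 -0.93  1.73  1.28  1.7  -0.93] w 16.4 F [-0.4  2.   5.4] 49.2
```

>>> carry_out([
  [0,0,0.06,0,0,0,0],
  [0,0,0.12,0,0,0,0],
  [0,0,0.15,0,0,0,0],
  [0,0,0.15,0,0,0,0],
  [0,0,0.15,0,0,0,0],
])

```text
clock: 7.28
tcp_pos: [626.9, -125.6, 231.0]
eef_rot: [0.299, 0.64, 0.642, -0.298]
contact_force: [-1.0, 0.1, -1.0]
gripper_width: 16.6
finger_force: 48.8
```

>>> carry_out([
  [0,0,0.2,0,0,0,0],
  [0,0,0.3,0,0,0,0],
  [0,0,0.4,0,0,0,0],
  [0,0,0.4,0,0,0,0],
  [0,0,0.3,0,0,0,0],
])

```text
clock: 7.9
tcp_pos: [627.1, -124.9, 328.6]
eef_rot: [0.299, 0.64, 0.642, -0.297]
contact_force: [-0.1, -0.5, 0.1]
gripper_width: 16.7
finger_force: 48.8
```

```bash
python3 - <<'E'
from h import *
R2=tool(-90,50,1);a=R2.as_matrix()[:,2]
delta([626,-122,330],R2)
A=cams.grab_frame('wrist');B=cams.grab_frame('side')
cv2.imwrite('pics/p4.png',np.hstack([cv2.resize(A,(400,300)),cv2.resize(B[40:260,100:393],(400,300))])[:,:,::-1])
E
```

```text
t 7.9 tcp [ 627.1 -124.9  328.6] need shift [-0.02  0.05  0.02] turn [-0.03  0.02 -0.05] q [ 0.43  0.61 -0.99  1.62  1.2   1.79 -0.72] w 16.7 F [-0.1 -0.5  0.1] 48.8
```

View pics/p4.png

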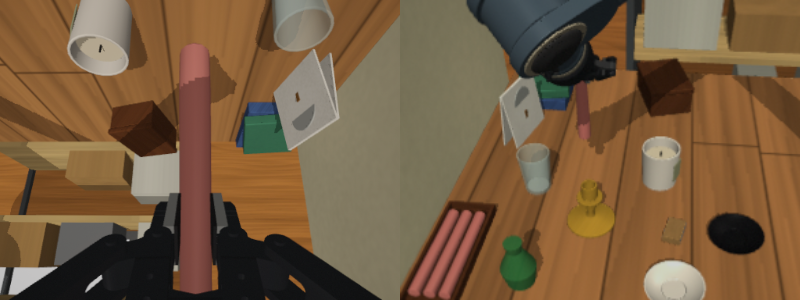

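The candle is out and upright in the grip, with its foot visible below the fingers. The candlestick still stands in place, so I'll turn the wrist while carrying the candle.

>>> carry_out([
  [0,0,0,0,0.4,0.34,0],
  [0,0,0,0,0.8,0.67,0],
  [-0.1,0.05,0,0,0.92,0.77,0],
  [-0.1,0.05,0,0,0.92,0.77,0],
  [-0.1,0.05,0,0,0.92,0.77,0],
])

```text
clock: 8.62
tcp_pos: [608.5, -116.3, 325.3]
eef_rot: [0.223, 0.479, 0.77, -0.357]
contact_force: [-0.1, 0.2, -1.3]
gripper_width: 16.6
finger_force: 48.8
```

>>> carry_out([
  [-0.15,0.08,0,0,0.92,0.77,0],
  [-0.15,0.08,0,0,0.92,0.77,0],
  [-0.15,0.08,0,0,0.92,0.77,0],
  [-0.15,0.08,0,0,0.92,0.77,0],
  [-0.15,0.08,0,0,0.92,0.77,0],
])

```text
clock: 9.25
tcp_pos: [563.5, -92.3, 325.4]
eef_rot: [0.122, 0.264, 0.868, -0.403]
contact_force: [-0.5, 0.8, -1.3]
gripper_width: 16.6
finger_force: 48.8
```

>>> carry_out([
  [-0.15,0.08,0,0,0.92,0.77,0],
  [-0.15,0.08,0,0,0.92,0.77,0],
  [-0.15,0.08,0,0,0.92,0.77,0],
  [-0.15,0.08,0,0,0.92,0.77,0],
  [-0.15,0.08,0,0,0.92,0.77,0],
])

```text
clock: 9.88
tcp_pos: [518.5, -68.3, 325.5]
eef_rot: [0.012, 0.031, 0.906, -0.421]
contact_force: [-0.4, 0.4, -1.5]
gripper_width: 16.9
finger_force: 48.8
```

```bash
cat >> h.py <<'E'
def fin(az=-105,z=230,th=40):
    R=tool(az,th,-1);a=R.as_matrix()[:,2];h=np.array([np.cos(np.radians(az)),np.sin(np.radians(az)),0])
    return np.array([451,35,z])+66*h+11*a,R
E
python3 - <<'E'
from h import *
delta(*fin())
E
```

```text
t 9.88 tcp [518.5 -68.3 325.5] need shift [-1.44  0.55 -1.73] turn [ 3.18 12.62 10.66] q [ 0.52  0.57 -1.24  1.83  1.1   1.89  0.57] w 16.9 F [-0.4  0.4 -1.5] 48.8
```

>>> carry_out([
  [-0.1,0.04,0,0.21,0.84,0.71,0],
  [-0.1,0.04,0,0.21,0.84,0.71,0],
  [-0.1,0.04,0,0.21,0.84,0.71,0],
  [-0.1,0.04,0,0.21,0.84,0.71,0],
  [-0.1,0.04,0,0.21,0.84,0.71,0],
])

```text
clock: 10.5
tcp_pos: [488.6, -56.3, 325.5]
eef_rot: [-0.09, -0.185, 0.906, -0.371]
contact_force: [-0.7, -1.1, 0.0]
gripper_width: 16.7
finger_force: 48.8
```

>>> carry_out([
  [-0.1,0.04,-0.15,0.21,0.84,0.71,0],
  [-0.1,0.04,-0.15,0.21,0.84,0.71,0],
  [-0.1,0.04,-0.15,0.21,0.84,0.71,0],
  [-0.1,0.04,-0.15,0.21,0.84,0.71,0],
  [-0.1,0.04,-0.15,0.21,0.84,0.71,0],
])

```text
clock: 11.12
tcp_pos: [458.6, -44.4, 280.3]
eef_rot: [-0.186, -0.39, 0.851, -0.299]
contact_force: [-0.2, 0.2, -0.7]
gripper_width: 16.3
finger_force: 48.8
```

```bash
python3 - <<'E'
from h import *
delta(*fin())
E
```

```text
t 11.12 tcp [458.6 -44.4 280.3] need shift [-0.44  0.15 -0.98] turn [1.07 4.22 3.56] q [ 0.6   0.59 -1.35  1.92  0.94  1.82  1.42] w 16.3 F [-0.2  0.2 -0.7] 48.8
```

>>> carry_out([
  [-0.09,0.03,-0.2,0.21,0.84,0.71,0],
  [-0.09,0.03,-0.2,0.21,0.84,0.71,0],
  [-0.09,0.03,-0.2,0.21,0.84,0.71,0],
  [-0.09,0.03,-0.2,0.21,0.84,0.71,0],
  [-0.08,0.03,-0.18,0.21,0.84,0.71,0],
])

```text
clock: 11.75
tcp_pos: [432.2, -35.4, 221.4]
eef_rot: [-0.271, -0.571, 0.746, -0.209]
contact_force: [-0.2, 1.7, -1.7]
gripper_width: 16.7
finger_force: 48.8
```

```bash
python3 - <<'E'
from h import *
delta(*fin(z=155))
A=cams.grab_frame('top');B=cams.grab_frame('side')
np.save('t5.npy',A);np.save('s5.npy',B)
cv2.imwrite('pics/p5.png',np.vstack([cv2.resize(A[110:330,130:400],(490,400))[100:400],cv2.resize(B[140:340,150:420],(490,363))[:300]])[:,:,::-1])
pt,ps=cams.camera_params('top'),cams.camera_params('side')
s,p,r=state(); a=r.as_matrix()[:,2]; u=r.apply(tool(-90,50,1).inv().apply([0,0,1])); g=p-11*a
print('u',u.round(3)); 
for k in (-125,58,63): print(k,(g+k*u).round(1),proj(pt,g+k*u).round(1),proj(ps,g+k*u).round(1))
E
```

```text
t 11.75 tcp [432.2 -35.4 221.4] need shift [-0.   -0.   -1.25] turn [0.02 0.02 0.01] q [ 0.58  0.7  -1.35  1.98  0.91  1.81  1.75] w 16.7 F [-0.2  1.7 -1.7] 48.8
u [ 0.262  0.965 -0.001]
-125 [ 401.1 -149.5  229.5] [[338.5 258.8]] [[331.4 132.7]]
58 [449.   27.2 229.3] [[246.1 234. ]] [[310.3 182.9]]
63 [450.3  32.  229.3] [[243.6 233.4]] [[309.6 184.5]]
```

View pics/p5.png

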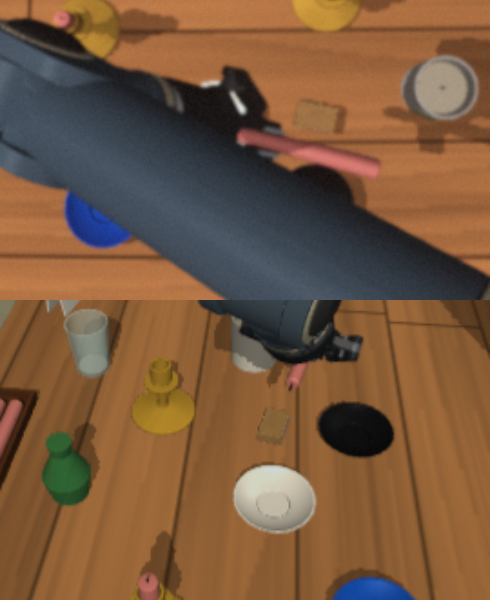

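The candle is level, with foot and wick at the predicted pixels (top: foot about (338,257); side: wick about (310,188)). I'll lower it to the trimming height.

>>> carry_out([
  [0,0,-0.15,0,0,0,0],
  [0,0,-0.3,0,0,0,0],
  [0,0,-0.35,0,0,0,0],
  [0,0,-0.3,0,0,0,0],
  [0,0,-0.12,0,0,0,0],
])

```text
clock: 12.48
tcp_pos: [432.1, -35.4, 147.6]
eef_rot: [-0.271, -0.57, 0.747, -0.21]
contact_force: [0.5, 0.4, 0.2]
gripper_width: 17.1
finger_force: 48.8
```

>>> carry_out([
  [0,0,0,0,0,0,0],
  [0,0,0,0,0,0,0],
  [0,0,0,0,0,0,0],
  [0,0,0,0,0,0,0],
  [0,0,0,0,0,0,0],
])

```text
clock: 13.1
tcp_pos: [432.6, -35.3, 149.3]
eef_rot: [-0.27, -0.57, 0.747, -0.21]
contact_force: [-0.1, 0.4, -0.8]
gripper_width: 16.5
finger_force: 48.8
```

```bash
python3 - <<'E'
from h import *
delta(*fin(z=155))
A=cams.grab_frame('wrist');B=cams.grab_frame('side')
cv2.imwrite('pics/p6.png',np.hstack([cv2.resize(A,(380,285)),cv2.resize(B[100:310,180:460],(380,285))])[:,:,::-1])
ps=cams.camera_params('side')
s,p,r=state(); a=r.as_matrix()[:,2]; u=r.apply(tool(-90,50,1).inv().apply([0,0,1])); g=p-11*a
print('u',u.round(3),np.round(s['joint_velocities'],3)); 
for k in (-125,58,63): print(k,(g+k*u).round(1),proj(ps,g+k*u).round(1))
E
```

```text
t 13.1 tcp [432.6 -35.3 149.3] need shift [-0.01 -0.01 -0.05] turn [0.03 0.07 0.04] q [ 0.51  0.8  -1.27  2.03  0.98  1.74  1.65] w 16.5 F [-0.1  0.4 -0.8] 48.8
u [ 0.262  0.965 -0.001] [-0.     0.     0.    -0.002 -0.    -0.002  0.001]
-125 [ 401.7 -149.   157.7] [[327.2 156.6]]
58 [449.6  27.6 157.6] [[306.8 207.1]]
63 [450.9  32.4 157.6] [[306.2 208.7]]
```

View pics/p6.png

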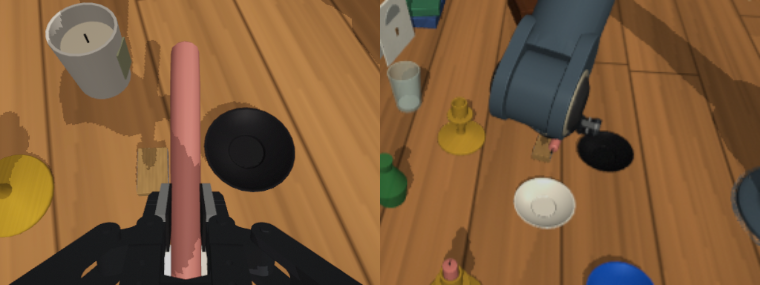

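The candle is level, the wick is at side pixel about (307,212), over the dish centre, and all else is in place. I'm handing it in.

```bash
python3 -c "
from rig import job
print(job.finish_job())"
```

```text
the job is handed in; nothing more can be done
None
```

I handed the job in with the candle held level and still, the wick over the middle of the white dish about 135 mm above its rim; the candlestick stayed standing and nothing else looked disturbed.

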